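Load the bench dryer and shut its door

ROBOT

A 6-joint arm with a two-finger parallel gripper is mounted at the origin on the work surface. World frame = base frame: x ahead of the robot, y to its left, z up, the work surface at z = 0. Lengths are in m, angles in rad, forces in N, time in s.
With the tool pointing down it reaches from about 0.4 to 0.825 m from the base axis. Payload 7 kg.
Tool frame: the origin (TCP) lies at the very end of the fingers, on their centre line; the grasp point (between the pads) lies 19 mm behind it; z points along the fingers, y is the line along which they close (so a half turn about z gives the same grasp; the last joint's range is limited). The gripper opens to 88 mm and grips with 3 to 60 N. Pads are 19 mm wide; open, the fingers measure 130 mm over their backs; the gripper's body (78 mm by 193 mm) begins 47 mm behind the grasp point.
Start: joints at [-1.024, 0.359, 0.012, 0, -1.224, -0.288], TCP at [0.173, -0.653, 0.227] pointing down, gripper open.
Joint ranges: [-3.07, 3.07], [-1.43, 2.12], [-1.02, 1.25], [-3.03, 1.67], [-3.05, -0], [-3.03, 3.03]. Speed limits (rad/s): [2.39, 2.39, 3.01, 3.14, 3.14, 3.14].

INTERFACE

Orientations are given as a rotation vector (axis times angle).
In Python, from station import arm gives the robot as it stands. The module is installed in compiled form; this text tells all that it offers.
- The arm moves only by the tool jog_arm, never from a script. Its argument "steps" is a list of rows, each a list of 3 entries, a list of its own where there are three numbers: the shift along the tool's x, y, z in mm, then the turn, a rotation vector about the tool's x, y, z in rad, then the finger opening in mm, from 0 to 87.6. A call has 1 to 10 rows; each row shifts and turns the commanded pose from where the row before left it, along the tool's axes as they then stand; what a row does not reach is not made up. A row lasts 1/10 s, in which the tool goes at most 50 mm and 8.59 degrees, less where a joint would pass 70% of its speed; a pose out of reach is approached as far as the arm can. A call with a gripper value outside its range is refused whole. The fingers move at their own pace and stop on an object; "grip_force" is the grip in N (left out, the last holds). Time passes only in rows, so rows that do not move let the fingers close. It gives the time, the measured TCP pose, the force, the opening and the grip force at its end, in the units of the state.
- arm.state(): the state, without advancing time (a new reading comes with each control period).
- arm.capture(name): name is "scene" or "top" or "wrist"; returns (picture, depth): 400x640x3 uint8, red, green, blue; 400x640 float32, m along the optical axis (not along the pixel's ray), 0 where there is no reading.
- arm.camera_info(name): a dict with "intrinsics" (3x3 intrinsics, pixels), "xyz" and "rotation" of the camera in the world; the wrist camera has in their place "T_tool_cam" (4x4, takes a point from camera to tool coordinates, whose origin is the TCP and whose axes are the flange's). Camera axes: x right, y up, looking along -z (the intrinsics and any distortion apply to the point x, -y, -z); pixel columns grow to the right and rows downward; lengths in m; the calibration is good to about 2 mm. A picture is of the moment at which its call begins: read the wrist's pose just before it. camera_info takes no time and is no camera call.
- arm.job_done(): hands the job in; it is judged then, once.
Trained networks look in the newest picture that a camera, given by its name, has taken for a name from the list of things; names that differ only in an ending like _2 or _b are one class to them, and where a whole thing is asked for, a point or a joint stands for the part that bears it (a point fixed in the world has none). Each returns a list of dicts, best first, with "confidence" (0 to 1); they miss things now and then, are a little off and sometimes report something else, mostly with a low value. They report only what shows in the picture. A call takes as long as a camera call. They do not tell look-alikes from the thing itself.
- arm.look_for(camera, name): "rect" ([centre column, centre row, width, height] in pixels, round what is visible of it).
The state is a dict: "time_s": time; "qpos": joint angles; "joint_vel": joint speeds; "effort": joint torques, N m; "tcp_pos": TCP position; "tcp_rot": TCP orientation; "contact_force": force on the tool from outside, world axes, zero at the start; "wrist_torque": the same for the moment, N m; "finger_gap": finger opening in m; "finger_force": force on a finger pad.
Only numpy, scipy, OpenCV 4.12 (cv2) and the standard library are available. Lean on these libraries where they do the work, as an engineer would, in place of code of your own. Each camera call takes 0.05 s, during which the arm holds its last target. There are 200 camera calls.

TASK

Take the rectangular planter out of the wooden ware rack and stand it, foot up as it is now, on the floor of the open-topped bench dryer with its broad side facing the dryer's doorway; set it down gently rather than letting it drop. Then push the dryer's door fully home onto its catch. Leave the two round pots in the rack and the tall tower of cups where they are, and do not knock the planter over.

Things in the scene. Friction and masses are not known exactly. Their poses are not given: they have to be found in the camera images.
- planter: Rectangular terracotta planter, upside down (foot up) in one bay of the rack, 0.28 kg. 58 mm along its x, 44 mm along y, 90 mm tall; its lowest 22 mm is a rim 62 x 48 mm. Origin: centre of its underside, z up. The broad sides face +y and -y; either may face the doorway. In the rack they are 5 mm from the bay boards, so there fingers fit only on the narrow sides (closing along x).
- ware_rack: Fixed wooden rack, base 80 x 206 x 12 mm (x, y, z) with four upright boards (8 mm thick, 66 mm along x, tops 100 mm above the table) making three bays at y = -66, 0 and +66 mm, each 58 mm wide and open at both ends (+x and -x). Things in the bays stand on the base, 12 mm above the table. Origin: centre of its underside.
- pot_a: Small round terracotta flowerpot, 53 mm across, 64 mm tall, in another bay of the rack; to be left there. Origin at the centre of its underside.
- pot_b: Second such round flowerpot in the third bay; to be left there.
- board: Fixed plywood board 150 x 120 x 12 mm lying flat on the table between rack and dryer, clear on top: a handy place to set something down. Origin at the centre of its underside; its top is 12 mm above the table.
- dryer: Fixed grey bench dryer 145 (x) x 168 (y) x 106 mm tall, open at the top, doorway on its -x face. Chamber: y from -38 to +38 mm, x from -72.5 (doorway) to +32.5 mm (back grille), floor 12 mm above the table, walls up to 106 mm. Origin: centre of its underside. The planter's x must lie along the dryer's y; it then has 7 mm to each side wall, too little for fingers.
- dryer_seat (a point): Point on the chamber floor (12 mm above the table), midway between the side walls, 46 mm in from the doorway: a good place for the planter's origin; nearer the back is as good. Axes as the dryer's.
- dryer_door (a joint): Hinge of the dryer's door (upright axis), rad: 0 = shut and seated on the catch, grows as it opens outwards, at most 1.5. Sprung ball catch at the free edge: the last 0.1 rad resists, with about 5 N at its free edge; once past 0.04 rad it snaps home to 0. Elsewhere the door swings freely and stays where it is left.
- door_hinge (a point): Point on the hinge axis, 56 mm above the table. The axis lies on the door's outer face at the dryer's +y end. Door: steel panel 182 mm wide from the hinge, 15 mm thick, from 6 to 106 mm above the table. Shut, it runs from the hinge along the dryer's -y, its outer face 88.5 mm in front (-x) of the dryer's origin; opening swings its free edge towards the dryer's -x.
- door_handle (a point): Middle of the door's upright bar handle (60 mm long, about 10 mm thick), 35 mm off the outer face, 152 mm from the hinge, 66 mm above the table. The rest of the outer face is flat and can be pushed.
- cup_tower: Tower of nested terracotta cups, 68 mm across, 180 mm tall, standing beyond the board; to be left. Origin at the centre of its underside.
There are look-alikes about, which are no part of the job. What is shaped like the planter but blue or yellow is not meant.

How it is judged:
On the way, in this order (a step that is already met when the one before it is completed fails the run):
1. the planter stands in the dryer, broad side to the doorway, let go, the door still open (horizontal distance between planter and dryer_seat below 0.045 m and z of planter in the frame of dryer_seat between -0.006 and 0.006 m and angle between the x axis of planter and the y axis of dryer, either way round below 0.26 rad and angle between planter's own z axis and vertical below 0.12 rad and linear speed of planter below 0.03 m/s and contact force between planter and the fingers below 0.1 N and value of joint dryer_door above 0.3 rad), for 0.2 s.
2. the door is pushed home onto its catch (value of joint dryer_door below 0.025 rad), for 0.2 s.
At the end, for the whole second after the job is handed in: The planter stands at rest, foot up, on the chamber floor (within 6 mm; tilt under 0.12 rad), its origin within 45 mm of dryer_seat, its x within 0.26 rad of the dryer's y either way round; the door is seated on its catch (joint under 0.025 rad); the round pots are at rest (horizontal distance between planter and dryer_seat below 0.045 m and z of planter in the frame of dryer_seat between -0.006 and 0.006 m and angle between the x axis of planter and the y axis of dryer, either way round below 0.26 rad and angle between planter's own z axis and vertical below 0.12 rad and linear speed of planter below 0.03 m/s and value of joint dryer_door below 0.025 rad and linear speed of each of pot_a, pot_b below 0.05 m/s); the robot touches nothing.
It fails at once if the planter is dropped into the dryer (faster than 0.5 m/s within its walls) (horizontal distance between planter and dryer_seat below 0.06 m and z of planter in the frame of dryer_seat below 0.06 m and linear speed of planter above 0.5 m/s).
It fails at once if the planter is knocked over (leans more than 1 rad) (angle between planter's own z axis and vertical above 1 rad).
It fails at once if a round pot is moved by more than 40 mm (distance of any of pot_a, pot_b from where it was at the start of the episode above 0.04 m).
It fails at once if the cup tower is moved by more than 40 mm (distance of cup_tower from where it was at the start of the episode above 0.04 m).
It also fails if it takes over 67 s, if anything falls off the work surface, if the arm or the gripper's body presses on something with over 40 N, if the wrist force passes 120 N, or if a joint passes its speed limit or range.

## Working session

There is one attempt and no reset: what is moved stays moved. The work goes in short steps, Python scripts to look and compute and a tool call to move; the robot and the scene stay as the last step left them, time stands still between calls to the robot, and variables do not carry over. Pictures are saved under pics/ and viewed, at most 10 in all, crops included, and the job is handed in when it is done.

Besides the shell and the picture viewer there is one more tool, called as name([rows], argument=value, ...), one row to a line, values as JSON. jog_arm: Moves the arm, as the interface text tells. Its arguments: {"type":"object","properties":{"steps":{"type":"array","items":{"type":"array"}},"grip_force":{"type":"number"}},"required":["steps"]}

```bash
mkdir -p pics; cat > h.py <<'E'
import numpy as np, cv2
from scipy.spatial.transform import Rotation as R
from station import arm
def grab(n,save=None):
    s=arm.state(); p,d=arm.capture(n); ci=arm.camera_info(n); K=np.array(ci["intrinsics"])
    if n=="wrist":
        T=np.eye(4);T[:3,:3]=R.from_rotvec(s["tcp_rot"]).as_matrix();T[:3,3]=s["tcp_pos"];T=T@np.array(ci["T_tool_cam"])
    else:
        T=np.eye(4);r=np.array(ci["rotation"]);T[:3,:3]=r if r.shape==(3,3) else R.from_rotvec(r).as_matrix();T[:3,3]=ci["xyz"]
    v,u=np.mgrid[:d.shape[0],:d.shape[1]]
    X=np.stack([(u-K[0,2])/K[0,0]*d,-(v-K[1,2])/K[1,1]*d,-d],-1)
    W=X@T[:3,:3].T+T[:3,3]; W[d==0]=np.nan
    if save: cv2.imwrite("pics/"+save,p[:,:,::-1])
    return p,d,W
E
python3 - <<'E'
from h import *
for n in("scene","top"):
    p,d,W=grab(n,n+"0.png"); np.savez(n+"0.npz",p=p,d=d,W=W)
    i=arm.camera_info(n);print({k:v for k,v in i.items()})
    for o in("planter","ware_rack","dryer","dryer_door","cup_tower","board","pot_a"):
        print(o,[(np.round(x["rect"]).tolist(),round(x["confidence"],2),np.round(W[int(x["rect"][1]),int(x["rect"][0])],3).tolist()) for x in arm.look_for(n,o)[:4]])
print(arm.state())
E
```

```text
{'intrinsics': array([[467.88436438,   0.        , 324.32145437],
       [  0.        , 467.88436438, 197.48178776],
       [  0.        ,   0.        ,   1.        ]]), 'xyz': array([1.09105816, 0.40315376, 0.94457324]), 'rotation': array([0.3297605 , 0.75139396, 2.20386698])}
planter [([268.0, 133.0, 25.0, 39.0], 0.98, [0.552, -0.281, 0.099]), ([301.0, 113.0, 26.0, 31.0], 0.92, [0.414, -0.303, 0.061]), ([239.0, 162.0, 35.0, 40.0], 0.77, [0.65, -0.289, 0.063])]
ware_rack [([255.0, 126.0, 75.0, 77.0], 0.67, [0.548, -0.341, 0.082])]
dryer [([454.0, 258.0, 150.0, 146.0], 0.84, [0.49, 0.256, 0.013]), ([221.0, 220.0, 43.0, 70.0], 0.65, [0.822, -0.136, 0.139])]
dryer_door [([419.0, 212.0, 88.0, 57.0], 0.61, [0.491, 0.143, 0.088]), ([302.0, 201.0, 74.0, 58.0], 0.61, [0.604, -0.116, 0.008])]
cup_tower [([454.0, 258.0, 151.0, 148.0], 0.72, [0.491, 0.257, 0.011]), ([220.0, 221.0, 42.0, 70.0], 0.65, [0.826, -0.137, 0.138])]
board [([422.0, 213.0, 87.0, 52.0], 0.21, [0.487, 0.151, 0.084])]
pot_a [([236.0, 107.0, 13.0, 12.0], 0.58, [0.518, -0.449, 0.068]), ([248.0, 124.0, 19.0, 28.0], 0.46, [0.5
[... 1371 characters left out ...]
 0.068])]
{'time_s': 0.8, 'qpos': array([-1.02391152e+00,  3.58552508e-01,  1.19138861e-02, -5.68061355e-05,
       -1.22411457e+00, -2.88104727e-01]), 'joint_vel': array([ 0.00201614,  0.00119066,  0.000735  , -0.00065703,  0.00069554,
       -0.00034913]), 'effort': array([-6.11142459e-04, -5.82279003e+01,  2.93288809e+01,  7.00231612e+00,
        1.24337318e-02, -1.83455214e-06]), 'tcp_pos': array([ 0.17272859, -0.6524939 ,  0.22658779]), 'tcp_rot': array([-4.05318889e-01,  3.11526953e+00, -2.79009877e-05]), 'contact_force': array([ 0.12859976, -0.09400639, -1.09971486]), 'wrist_torque': array([ 0.02866099, -0.03872845,  0.00050717]), 'finger_force': 0.0, 'finger_gap': 0.0874002638273711}
```

View pics/scene0.png

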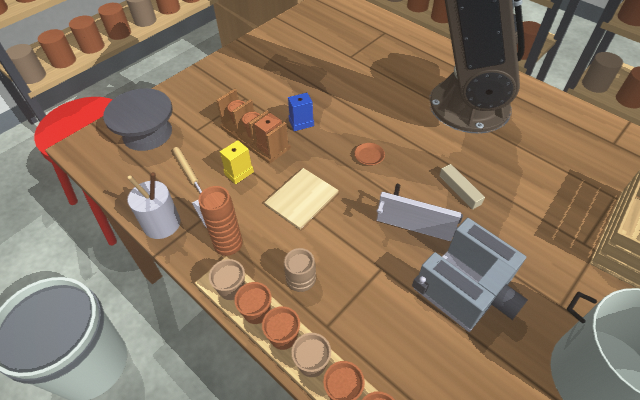

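View pics/top0.png

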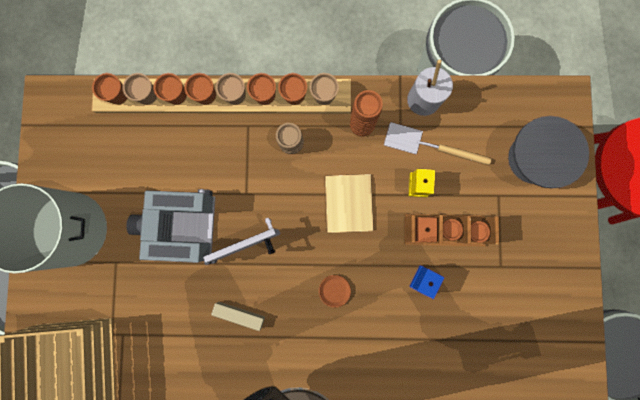

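The scene view shows the terracotta planter in the rack at (268,133), the blue and yellow look-alikes beside it, and the open door at (419,212). In the top view the planter is at (428,230), the board at (349,204), the dryer at (178,226), and the door runs from its hinge at about (208,260) to (272,228).

```bash
cat > fit.py <<'E'
from h import *
def rect(W,m,lo,hi,roi,name):
    x0,x1,y0,y1=roi; z=W[...,2]
    k=(z>lo)&(z<hi)&(W[...,0]>x0)&(W[...,0]<x1)&(W[...,1]>y0)&(W[...,1]<y1)
    if m is not None:k&=m
    lab=cv2.connectedComponentsWithStats(k.astype(np.uint8),connectivity=8)
    for i in range(1,lab[0]):
        if lab[2][i,4]<25: continue
        q=W[lab[1]==i]; r=cv2.minAreaRect((q[:,:2]*1000).astype(np.float32))
        print(name,"n",len(q),"c",np.round(r[0],1),"size",np.round(r[1],1),"ang",round(r[2],1),"z",np.round(np.median(q[:,2]),4))
E
python3 - <<'E'
from fit import *
for n in("top","scene"):
    f=np.load(n+"0.npz");W=f["W"];print(n)
    rect(W,None,.096,.112,(.45,.62,-.36,-.24),"planter top")
    rect(W,None,.060,.095,(.45,.62,-.5,-.34),"pots")
    rect(W,None,.085,.115,(.4,.65,.05,.4),"dryer/door")
    rect(W,None,.006,.03,(.5,.75,-.22,-.03),"board")
    rect(W,None,.15,.2,(.7,.9,-.25,-.05),"tower")
E
```

```text
top
planter top n 103 c [ 527.2 -277.8] size [ 8.3 62.3] ang 89.8 z 0.0993
planter top n 93 c [ 526.6 -342.3] size [ 7.6 64.6] ang 88.4 z 0.1
planter top n 461 c [ 525.3 -309.5] size [43.8 58. ] ang 88.9 z 0.1018
pots n 468 c [ 526.2 -377.1] size [64.  59.6] ang 0.5 z 0.0721
pots n 491 c [ 525.4 -447.5] size [51.4 65.3] ang 89.5 z 0.0726
dryer/door n 2975 c [528.6 306.6] size [148.3 168.2] ang 88.0 z 0.1063
dryer/door n 625 c [467.8 131.2] size [ 80.2 188.4] ang 32.8 z 0.1052
board n 2566 c [ 595.  -127.3] size [150.1 119.9] ang 2.5 z 0.0119
tower n 734 c [ 806.7 -162.4] size [65.3 64.8] ang 47.0 z 0.1712
scene
planter top n 351 c [ 525.7 -317. ] size [63.8 62.3] ang 2.5 z 0.1004
planter top n 63 c [ 527.4 -276.2] size [12.3 65.6] ang 88.3 z 0.0986
pots n 687 c [ 527.5 -410.3] size [142.   67.3] ang 88.6 z 0.0738
dryer/door n 947 c [469.8 133.8] size [ 76.1 186.8] ang 32.1 z 0.1021
dryer/door n 4073 c [529.2 305.8] size [146.  170.6] ang 87.7 z 0.1054
board n 2277 c [ 594.9 -126.9] size [152.  123.7] ang 2.3 z 0.0111
tower n 892 c [ 810.4 -161.4] size [63.9 65.9] ang 7.7 z 0.17
```

jog_arm([
  [[0,0,0],[0,0,-0.144],87],
  [[0,0,0],[0,0,-0.144],87],
  [[0,0,0],[0,0,-0.144],87],
  [[0,0,0],[0,0,-0.144],87],
  [[0,0,0],[0,0,-0.144],87],
  [[0,0,0],[0,0,-0.144],87],
  [[0,0,0],[0,0,-0.144],87],
  [[0,0,0],[0,0,-0.144],87],
  [[0,0,0],[0,0,-0.144],87],
], grip_force=20)

```text
time_s: 1.7
tcp_pos: [0.1727, -0.6525, 0.2266]
tcp_rot: [2.21, -2.233, 0.0]
contact_force: [0.2, 0.1, 0.0]
finger_gap: 0.0867
finger_force: 0.0
```

```bash
cat > go.py <<'E'
import sys
from h import *
# args: x y z (mm) yaw_deg of tool y (mod 180)
s=arm.state();p=np.array(s["tcp_pos"])*1000;M=R.from_rotvec(s["tcp_rot"]).as_matrix()
yaw=np.degrees(np.arctan2(M[1,1],M[0,1]))
print("t",s["time_s"],"tcp",np.round(p,1),"yaw",round(yaw,2),"tilt",np.round(M[:,2],3),"q",np.round(s["qpos"],2),"gap",s["finger_gap"],"F",np.round(s["contact_force"],1),s["finger_force"])
if len(sys.argv)>1:
    a=np.array(list(map(float,sys.argv[1:5])))
    d=(a[3]-yaw+90)%180-90
    print("shift tool",np.round(M.T@(a[:3]-p),1),"turn z",np.round(-np.radians(d),3))
E
python3 go.py 525.5 -309.7 190 -1.2
```

```text
t 1.7 tcp [ 172.7 -652.5  226.6] yaw 179.42 tilt [ 0. -0. -1.] q [-1.02  0.36  0.01  0.   -1.22  1.01] gap 0.08674568362849992 F [0.2 0.1 0. ] 0.0
shift tool [-346.4 -349.3   36.6] turn z 0.011
```

jog_arm([
  [[-34.6,-34.9,3.6],[0,0,0.011],87],
  [[-34.6,-34.9,3.6],[0,0,0],87],
  [[-34.6,-34.9,3.6],[0,0,0],87],
  [[-34.6,-34.9,3.6],[0,0,0],87],
  [[-34.6,-34.9,3.6],[0,0,0],87],
  [[-34.6,-34.9,3.6],[0,0,0],87],
  [[-34.6,-34.9,3.6],[0,0,0],87],
  [[-34.6,-34.9,3.6],[0,0,0],87],
  [[-34.6,-34.9,3.6],[0,0,0],87],
  [[-34.6,-34.9,3.6],[0,0,0],87],
])

```text
time_s: 2.7
tcp_pos: [0.5319, -0.314, 0.1908]
tcp_rot: [-2.191, 2.251, -0.001]
contact_force: [0.6, -1.7, 0.2]
finger_gap: 0.0873
finger_force: 0.0
```

```bash
python3 go.py 525.5 -309.7 190 -1.2; python3 - <<'E'
from fit import *
p,d,W=grab("wrist","w1.png")
rect(W,None,.092,.112,(.45,.62,-.36,-.24),"planter top")
rect(W,None,.075,.112,(.45,.62,-.335,-.285),"planter only")
E
```

```text
t 2.7 tcp [ 531.9 -314.   190.8] yaw 178.47 tilt [ 0.001 -0.    -1.   ] q [-0.22  0.29 -0.17  0.   -1.11  0.19] gap 0.08728722685868404 F [ 0.6 -1.7  0.2] 0.0
shift tool [-4.1  6.5  0.8] turn z -0.006
planter top n 1020 c [ 528.4 -343.4] size [ 8.6 65.5] ang 89.0 z 0.0994
planter top n 4112 c [ 526.7 -310.5] size [44.2 58.1] ang 89.5 z 0.1015
planter top n 981 c [ 529.  -277.6] size [ 8.7 65.5] ang 89.1 z 0.0992
planter only n 4419 c [ 526.7 -310.6] size [44.3 58.1] ang 89.5 z 0.1015
planter only n 488 c [ 617.5 -308.4] size [ 5.  44.4] ang 0.0 z 0.0877
```

View pics/w1.png

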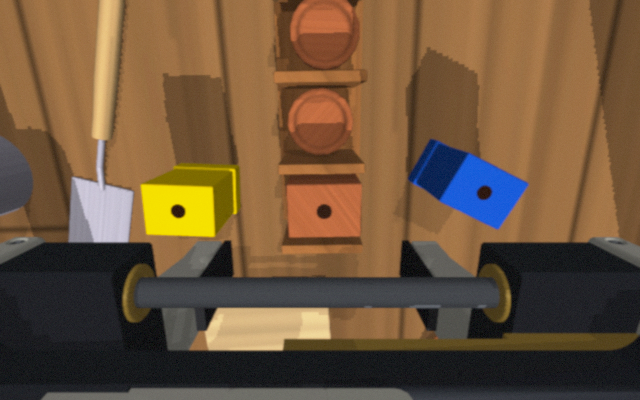

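The wrist view shows the planter's foot at (323,205) between the two bay boards. Yellow is at (190,205) on the left and blue at (480,190) on the right, both clear of the fingers.

jog_arm([
  [[0,0,0],[0,0,0],80],
])

```text
time_s: 2.85
tcp_pos: [0.5325, -0.3134, 0.19]
tcp_rot: [2.196, -2.247, -0.001]
contact_force: [-0.1, -1.0, 0.2]
finger_gap: 0.0834
finger_force: 0.0
```

```bash
python3 go.py 526 -310.2 58 -0.8; python3 - <<'E'
from fit import *
p,d,W=grab("wrist")
rect(W,None,.092,.112,(.48,.58,-.335,-.285),"planter only")
E
```

```text
t 2.85 tcp [ 532.5 -313.4  190. ] yaw 178.68 tilt [-0.001  0.    -1.   ] q [-0.22  0.29 -0.17 -0.   -1.11  0.19] gap 0.08340129850843597 F [-0.1 -1.   0.2] 0.0
shift tool [ -3.    6.5 132. ] turn z -0.009
planter only n 4162 c [ 526.7 -310.4] size [44.4 58.1] ang 89.1 z 0.1015
```

jog_arm([
  [[-3,6,20],[0,0,-0.008],80],
  [[0,0,30],[0,0,0],80],
  [[0,0,30],[0,0,0],80],
  [[0,0,30],[0,0,0],80],
  [[0,0,22],[0,0,0],80],
  [[0,0,0],[0,0,0],80],
  [[0,0,0],[0,0,0],50],
  [[0,0,0],[0,0,0],50],
  [[0,0,0],[0,0,0],50],
  [[0,0,0],[0,0,0],50],
], grip_force=20)

```text
time_s: 3.9
tcp_pos: [0.5256, -0.3129, 0.0601]
tcp_rot: [-2.2, 2.241, -0.004]
contact_force: [1.3, 0.5, 4.3]
finger_gap: 0.0581
finger_force: 20.0
```

```bash
python3 go.py 526 -310.2 58 -0.8
```

```text
t 3.9 tcp [ 525.6 -312.9   60.1] yaw 178.93 tilt [ 0.003 -0.001 -1.   ] q [-0.22  0.41 -0.34  0.   -0.83  0.2 ] gap 0.058141494087177226 F [1.3 0.5 4.3] 19.97612178325653
shift tool [-2.7 -0.4  2.1] turn z -0.005
```

jog_arm([
  [[0,0,-20],[0,0,0],50],
  [[0,0,-30],[0,0,0],50],
  [[0,0,-35],[0,0,0],50],
  [[0,0,-35],[0,0,0],50],
  [[-20,-8,0],[0,0,0],50],
  [[-35,-13,0],[0,0,0],50],
  [[-43,-16,0],[0,0,0],50],
  [[-43,-16,0],[0,0,0],50],
  [[-30,-11,0],[0,0,0],50],
  [[-12,-5,0],[0,0,0],50],
])

```text
time_s: 4.9
tcp_pos: [0.5976, -0.1279, 0.1785]
tcp_rot: [-2.203, 2.239, 0.001]
contact_force: [0.1, 0.1, -2.9]
finger_gap: 0.0581
finger_force: 20.0
```

jog_arm([
  [[0,0,10],[0,0,0],50],
  [[0,0,30],[0,0,0],50],
  [[0,0,40],[0,0,0],50],
  [[0,0,20],[0,0,0],50],
  [[0,0,8],[0,0,0],50],
  [[0,0,4],[0,0,0],50],
  [[0,0,0],[0,0,0],50],
])

```text
time_s: 5.6
tcp_pos: [0.5973, -0.1314, 0.0669]
tcp_rot: [-2.2, 2.243, -0.001]
contact_force: [0.6, 0.2, -4.2]
finger_gap: 0.0585
finger_force: 20.0
```

```bash
python3 go.py 594 -127 60 -0.8
```

```text
t 5.6 tcp [ 597.3 -131.4   66.9] yaw 178.89 tilt [ 0. -0. -1.] q [ 0.1   0.4  -0.33  0.   -0.84 -0.12] gap 0.058525210252262136 F [ 0.6  0.2 -4.2] 19.977010488510132
shift tool [-4.3  3.4  6.9] turn z -0.005
```

jog_arm([
  [[0,0,4],[0,0,0],50],
  [[0,0,2],[0,0,0],50],
  [[0,0,1],[0,0,0],50],
  [[0,0,0],[0,0,0],50],
])

```text
time_s: 6.0
tcp_pos: [0.5974, -0.1308, 0.0601]
tcp_rot: [-2.2, 2.242, -0.001]
contact_force: [-0.6, 0.9, -0.9]
finger_gap: 0.0579
finger_force: 20.0
```

```bash
python3 go.py 594 -127 60 -0.8
```

```text
t 6.0 tcp [ 597.4 -130.8   60.1] yaw 178.92 tilt [ 0.001 -0.    -1.   ] q [ 0.1   0.41 -0.33  0.   -0.83 -0.12] gap 0.05793904834386761 F [-0.6  0.9 -0.9] 19.97696042060852
shift tool [-3.7  3.5  0.1] turn z -0.005
```

jog_arm([
  [[0,0,1],[0,0,0],50],
  [[0,0,0],[0,0,0],80],
  [[0,0,0],[0,0,0],80],
  [[0,0,0],[0,0,0],80],
  [[0,0,-20],[0,0,0],80],
  [[0,0,-45],[0,0,0],87],
  [[0,0,-45],[0,0,0],87],
  [[0,0,-30],[0,0,0],87],
  [[0,0,0],[0,0,0],87],
  [[0,0,0],[0,0,0],87],
])

```text
time_s: 7.0
tcp_pos: [0.5973, -0.1307, 0.1992]
tcp_rot: [-2.199, 2.241, -0.001]
contact_force: [-1.0, 0.0, -0.4]
finger_gap: 0.0867
finger_force: 0.0
```

```bash
python3 go.py 597 -128 190 88; python3 - <<'E'
from fit import *
p,d,W=grab("wrist")
rect(W,None,.09,.112,(.5,.7,-.2,-.06),"planter wrist")
p,d,W=grab("top","top1.png")
rect(W,None,.09,.112,(.5,.7,-.2,-.06),"planter top")
E
```

```text
t 7.0 tcp [ 597.3 -130.7  199.2] yaw 178.9 tilt [ 0.002  0.    -1.   ] q [ 0.1   0.27 -0.18 -0.   -1.12 -0.12] gap 0.08674567771530332 F [-1.   0.  -0.4] 0.0
shift tool [-2.7  0.4  9.2] turn z -1.555
planter wrist n 3938 c [ 598.  -128.5] size [43.9 58. ] ang 89.1 z 0.1016
```

jog_arm([
  [[0,0,0],[0,0,-0.143],87],
  [[0,0,0],[0,0,-0.143],87],
  [[0,0,0],[0,0,-0.143],87],
  [[0,0,0],[0,0,-0.143],87],
  [[0,0,0],[0,0,-0.143],87],
  [[0,0,0],[0,0,-0.143],87],
  [[0,0,0],[0,0,-0.143],87],
  [[0,0,0],[0,0,-0.143],87],
  [[0,0,0],[0,0,-0.143],87],
  [[0,0,0],[0,0,-0.143],87],
])

```text
time_s: 8.1
tcp_pos: [0.5964, -0.1308, 0.1967]
tcp_rot: [3.132, -0.242, -0.005]
contact_force: [-0.0, -0.4, -0.4]
finger_gap: 0.0873
finger_force: 0.0
```

jog_arm([
  [[0,0,0],[0,0,-0.143],70],
  [[0,0,0],[0,0,0],70],
  [[0,0,0],[0,0,0],70],
])

```text
time_s: 8.4
tcp_pos: [0.5967, -0.1309, 0.1974]
tcp_rot: [3.141, -0.033, -0.003]
contact_force: [0.0, -0.3, -0.2]
finger_gap: 0.0716
finger_force: 0.0
```

```bash
python3 go.py 598 -128.5 60 89.1
```

```text
t 8.4 tcp [ 596.7 -130.9  197.4] yaw -91.21 tilt [-0.002 -0.    -1.   ] q [ 0.1   0.28 -0.18 -0.   -1.12  1.45] gap 0.07161991820997976 F [ 0.  -0.3 -0.2] 0.0
shift tool [  1.5  -2.4 137.4] turn z -0.005
```

jog_arm([
  [[1.5,-2.5,20],[0,0,-0.005],70],
  [[0,0,35],[0,0,0],70],
  [[0,0,40],[0,0,0],70],
  [[0,0,30],[0,0,0],70],
  [[0,0,12],[0,0,0],70],
  [[0,0,0],[0,0,0],70],
  [[0,0,0],[0,0,0],36],
  [[0,0,0],[0,0,0],36],
  [[0,0,0],[0,0,0],36],
  [[0,0,0],[0,0,0],36],
])

```text
time_s: 9.4
tcp_pos: [0.5993, -0.1284, 0.0627]
tcp_rot: [-3.141, 0.019, -0.003]
contact_force: [-0.6, 0.7, 1.5]
finger_gap: 0.0443
finger_force: 20.0
```

jog_arm([
  [[0,0,0],[0,0,0],36],
  [[0,0,0],[0,0,0],36],
])

```text
time_s: 9.6
tcp_pos: [0.5993, -0.1284, 0.0627]
tcp_rot: [3.141, -0.018, 0.003]
contact_force: [-1.4, 0.7, 7.1]
finger_gap: 0.044
finger_force: 20.0
```

```bash
python3 go.py 528 281 180 88
```

```text
t 9.6 tcp [ 599.3 -128.4   62.7] yaw -90.67 tilt [ 0.002 -0.    -1.   ] q [ 0.11  0.41 -0.33  0.   -0.83  1.45] gap 0.044015071581944905 F [-1.4  0.7  7.1] 19.996249973773956
shift tool [ -75.9 -408.5 -117.4] turn z 0.023
```

jog_arm([
  [[0,0,-20],[0,0,0],36],
  [[0,0,-35],[0,0,0],36],
  [[0,0,-40],[0,0,0],36],
  [[0,0,-35],[0,0,0],36],
  [[-4,-20,0],[0,0,0],36],
  [[-8,-40,0],[0,0,0],36],
  [[-8,-45,0],[0,0,0],36],
  [[-8,-45,0],[0,0,0],36],
  [[-8,-45,0],[0,0,0],36],
  [[-8,-45,0],[0,0,0],36],
])

```text
time_s: 10.6
tcp_pos: [0.5563, 0.1137, 0.1911]
tcp_rot: [-3.141, 0.019, 0.002]
contact_force: [0.1, 0.5, -3.2]
finger_gap: 0.0439
finger_force: 20.0
```

jog_arm([
  [[-8,-45,0],[0,0,0],36],
  [[-8,-45,0],[0,0,0],36],
  [[-8,-45,0],[0,0,0.011],36],
  [[-5,-22,0],[0,0,0.012],36],
  [[-2,-10,0],[0,0,0],36],
  [[0,0,0],[0,0,0],36],
  [[0,0,0],[0,0,0],36],
])

```text
time_s: 11.3
tcp_pos: [0.5286, 0.2788, 0.1911]
tcp_rot: [3.14, -0.055, -0.001]
contact_force: [0.1, -0.2, -2.5]
finger_gap: 0.0436
finger_force: 20.0
```

```bash
python3 go.py 529 281 180 88; python3 - <<'E'
from fit import *
for n in("wrist","top"):
    p,d,W=grab(n,n+"2.png"); np.savez(n+"2.npz",W=W)
    rect(W,None,.095,.115,(.4,.65,.05,.4),n+" dryer/door")
    rect(W,None,.0,.03,(.49,.57,.235,.34),n+" floor")
E
```

```text
t 11.3 tcp [528.6 278.8 191.1] yaw -91.99 tilt [-0.001 -0.001 -1.   ] q [ 0.81  0.26 -0.21 -0.   -1.1   0.72] gap 0.04356049270892139 F [ 0.1 -0.2 -2.5] 19.992428719997406
shift tool [ 0.3 -2.2 11.1] turn z 0.0
wrist dryer/door n 17650 c [550.5 306. ] size [145.5 125.4] ang 88.0 z 0.1059
wrist dryer/door n 2289 c [500.5  95.4] size [22.7 87.6] ang 22.4 z 0.1049
wrist dryer/door n 152 c [469.7  68.2] size [10.4 10.6] ang 66.4 z 0.0986
wrist floor n 2962 c [522.6 287.3] size [104.2  63. ] ang 88.6 z 0.0116
top dryer/door n 886 c [589.6 303.4] size [146.2  45.8] ang 87.8 z 0.1067
top dryer/door n 535 c [464.8 133.5] size [ 54.5 185.7] ang 22.6 z 0.1056
top dryer/door n 1071 c [469.  307.5] size [146.  49.] ang 88.1 z 0.1067
top floor n 355 c [527.2 251.9] size [74.1 33.6] ang 0.0 z 0.012
```

View pics/wrist2.png

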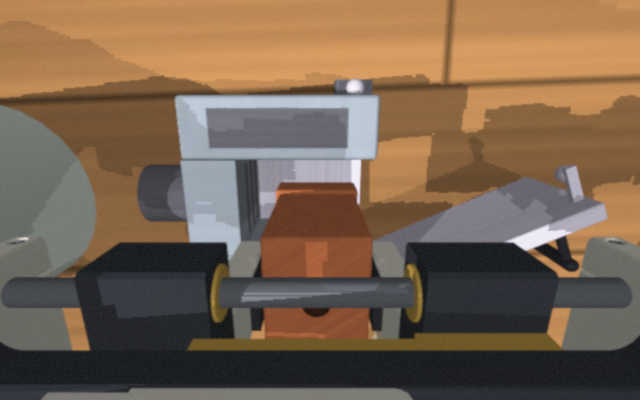

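The wrist view shows the planter at (317,230), held over the chamber between the white walls. The door is open at right, at (510,220).

jog_arm([
  [[1,-2,12],[0,0,0],36],
  [[0,0,20],[0,0,0],36],
  [[0,0,20],[0,0,0],36],
  [[0,0,20],[0,0,0],36],
  [[0,0,20],[0,0,0],36],
  [[0,0,14],[0,0,0],36],
  [[0,0,8],[0,0,0],36],
  [[0,0,4],[0,0,0],36],
  [[0,0,0],[0,0,0],36],
])

```text
time_s: 12.3
tcp_pos: [0.5301, 0.2814, 0.0734]
tcp_rot: [3.141, -0.055, -0.0]
contact_force: [-0.5, -0.1, -3.2]
finger_gap: 0.0442
finger_force: 20.0
```

```bash
python3 go.py 529.5 281 62.5 88
```

```text
t 12.3 tcp [530.1 281.4  73.4] yaw -92.0 tilt [-0. -0. -1.] q [ 0.81  0.38 -0.35  0.   -0.85  0.72] gap 0.044211193556178446 F [-0.5 -0.1 -3.2] 19.992515444755554
shift tool [-0.6  0.4 10.9] turn z -0.0
```

jog_arm([
  [[-0.5,0,4],[0,0,0],36],
  [[0,0,3],[0,0,0],36],
  [[0,0,2],[0,0,0],36],
  [[0,0,1],[0,0,0],36],
  [[0,0,0.5],[0,0,0],36],
  [[0,0,0],[0,0,0],36],
])

```text
time_s: 12.9
tcp_pos: [0.5295, 0.2816, 0.0631]
tcp_rot: [-3.141, 0.055, -0.0]
contact_force: [0.1, -0.2, -2.6]
finger_gap: 0.0442
finger_force: 20.0
```

```bash
python3 go.py 529.5 281 62.5 88
```

```text
t 12.9 tcp [529.5 281.6  63.1] yaw -91.99 tilt [ 0.  0. -1.] q [ 0.81  0.39 -0.36  0.   -0.83  0.72] gap 0.04421342863882069 F [ 0.1 -0.2 -2.6] 19.992439448833466
shift tool [-0.   0.6  0.6] turn z 0.0
```

jog_arm([
  [[0,0,0.5],[0,0,0],36],
  [[0,0,0.5],[0,0,0],36],
  [[0,0,0],[0,0,0],36],
])

```text
time_s: 13.2
tcp_pos: [0.5296, 0.2816, 0.0628]
tcp_rot: [-3.141, 0.054, -0.001]
contact_force: [-3.0, -0.2, 5.4]
finger_gap: 0.0439
finger_force: 20.0
```

```bash
python3 go.py
```

```text
t 13.2 tcp [529.6 281.6  62.8] yaw -91.98 tilt [ 0.  0. -1.] q [ 0.81  0.39 -0.36  0.   -0.82  0.72] gap 0.04388627970982819 F [-3.  -0.2  5.4] 19.9955552816391
```

jog_arm([
  [[0,0,0],[0,0,0],56],
  [[0,0,0],[0,0,0],56],
  [[0,0,0],[0,0,0],56],
  [[0,0,0],[0,0,0],56],
  [[0,0,0],[0,0,0],56],
  [[0,0,-10],[0,0,0],56],
  [[0,0,-30],[0,0,0],56],
  [[0,0,-40],[0,0,0],56],
  [[0,0,-40],[0,0,0],40],
  [[0,0,-20],[0,0,0],0],
])

```text
time_s: 14.2
tcp_pos: [0.5308, 0.2823, 0.207]
tcp_rot: [-3.138, 0.054, -0.007]
contact_force: [0.8, -0.1, -0.1]
finger_gap: 0.0452
finger_force: 0.0
```

```bash
python3 go.py; python3 - <<'E'
from fit import *
for n in("wrist",):
    p,d,W=grab(n,n+"3.png")
    rect(W,None,.09,.112,(.495,.56,.24,.335),n+" planter")
    rect(W,None,.095,.115,(.4,.65,.03,.22),n+" door")
p,d,W=grab("top");k=(W[...,2]>.101)&(W[...,2]<.112)&(W[...,0]>.42)&(W[...,0]<.58)&(W[...,1]>.03)&(W[...,1]<.215)
q=W[k][:,:2].astype(np.float32)*1000;print(len(q),q.min(0),q.max(0),cv2.fitLine(q,cv2.DIST_HUBER,0,.01,.01).ravel())
rect(W,None,.101,.112,(.42,.58,.03,.215),"door")
E
```

```text
t 14.2 tcp [530.8 282.3 207. ] yaw -91.96 tilt [ 0.005  0.003 -1.   ] q [ 0.81  0.25 -0.19  0.   -1.13  0.72] gap 0.04518917755954317 F [ 0.8 -0.1 -0.1] 0.0
wrist planter n 3633 c [528.9 281.8] size [44.  58.1] ang 88.1 z 0.1014
wrist door n 2146 c [499.   99.5] size [22.  96.1] ang 23.0 z 0.1049
wrist door n 148 c [472.2  68. ] size [15.5 10.4] ang 9.0 z 0.0985
463 [446.44955   54.240147] [524.12964 214.75072] [ 3.8582963e-01 -9.2257005e-01  4.8510281e+02  1.3474858e+02]
door n 456 c [485.2 135.6] size [ 15.2 173.7] ang 22.7 z 0.1059
```

View pics/wrist3.png

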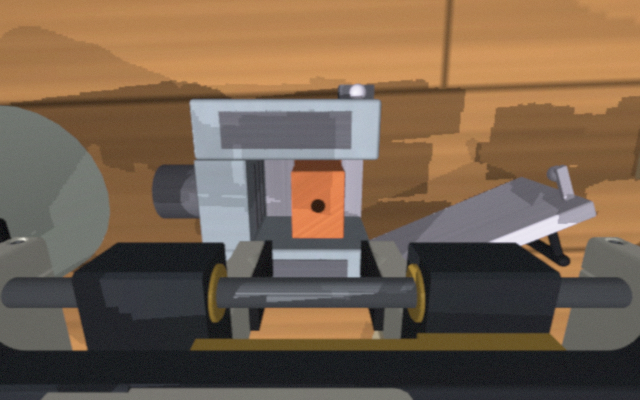

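The wrist view shows the planter standing free and centred in the chamber, with its foot at (318,205); the door is still open at right.

```bash
python3 go.py 454.5 101.5 207 88
```

```text
t 14.3 tcp [531.2 282.7 207. ] yaw -91.97 tilt [ 0.006  0.005 -1.   ] q [ 0.81  0.25 -0.19  0.   -1.12  0.72] gap 0.037568452506745224 F [ 0.2  0.3 -0.3] 0.0
shift tool [-70.4 183.8  -1.3] turn z 0.001
```

jog_arm([
  [[-10,24,0],[0,0,0],0],
  [[-15,40,0],[0,0,0],0],
  [[-15,40,0],[0,0,0],0],
  [[-15,40,0],[0,0,0],0],
  [[-11,28,0],[0,0,0],0],
  [[-4,12,0],[0,0,0],0],
  [[0,0,0],[0,0,0],0],
  [[0,0,0],[0,0,0],0],
])

```text
time_s: 15.1
tcp_pos: [0.4536, 0.1005, 0.2023]
tcp_rot: [-3.141, 0.055, -0.001]
contact_force: [0.5, 0.2, -0.1]
finger_gap: 0.0004
finger_force: 0.0
```

```bash
python3 go.py 454.5 101.5 60 88
```

```text
t 15.1 tcp [453.6 100.5 202.3] yaw -92.01 tilt [ 0.001  0.    -1.   ] q [ 0.64  0.02 -0.47  0.   -1.08  0.89] gap 0.00040418245059913656 F [ 0.5  0.2 -0.1] 0.0
shift tool [  0.8  -1.  142.3] turn z -0.0
```

jog_arm([
  [[0,-1,20],[0,0,0],0],
  [[0,0,35],[0,0,0],0],
  [[0,0,35],[0,0,0],0],
  [[0,0,30],[0,0,0],0],
  [[0,0,16],[0,0,0],0],
  [[0,0,5],[0,0,0],0],
  [[0,0,0],[0,0,0],0],
])

```text
time_s: 15.8
tcp_pos: [0.4533, 0.1017, 0.0604]
tcp_rot: [3.14, -0.053, -0.002]
contact_force: [-0.2, 0.8, 0.2]
finger_gap: 0.0006
finger_force: 0.0
```

jog_arm([
  [[8,-4,0],[0,0,0],0],
  [[8,-4,0],[0,0,0],0],
  [[14,-4,0],[0,0,0],0],
  [[15,-7,0],[0,0,0],0],
  [[12,-9,0],[0,0,0],0],
  [[12,-11,0],[0,0,0],0],
  [[10,-12,0],[0,0,0],0],
])

```text
time_s: 16.5
tcp_pos: [0.5354, 0.1501, 0.0618]
tcp_rot: [-3.14, 0.055, -0.002]
contact_force: [-0.8, -1.0, 0.3]
finger_gap: 0.0006
finger_force: 0.4
```

```bash
python3 go.py 529 148 60 88
```

```text
t 16.5 tcp [535.4 150.1  61.8] yaw -92.02 tilt [ 0.001  0.001 -1.   ] q [ 0.63  0.33 -0.46  0.   -0.78  0.91] gap 0.0005911527208196589 F [-0.8 -1.   0.3] 0.44222394470125437
shift tool [-6.4  2.3  1.8] turn z -0.0
```

jog_arm([
  [[4,-7,0],[0,0,0],0],
  [[4,-7,0],[0,0,0],0],
  [[4,-8,0],[0,0,0],0],
  [[3,-8,0],[0,0,0],0],
  [[2,-6,0],[0,0,0],0],
  [[2,-5,0],[0,0,0],0],
  [[0,-4,0],[0,0,0],0],
  [[0,-2,0],[0,0,0],0],
  [[0,-1,0],[0,0,0],0],
  [[0,0,0],[0,0,0],0],
])

```text
time_s: 17.5
tcp_pos: [0.5541, 0.196, 0.0609]
tcp_rot: [3.14, -0.055, -0.002]
contact_force: [-1.7, -4.7, 1.6]
finger_gap: 0.0004
finger_force: 2.2
```

```bash
python3 go.py 553 200 60 88; python3 - <<'E'
from fit import *
p,d,W=grab("top");
rect(W,None,.101,.112,(.43,.65,.14,.228),"door")
E
```

```text
t 17.5 tcp [554.1 196.   60.9] yaw -92.0 tilt [-0.001 -0.001 -1.   ] q [ 0.67  0.37 -0.39  0.   -0.81  0.86] gap 0.0003737514492951268 F [-1.7 -4.7  1.6] 2.2251965920440853
shift tool [-1.2 -3.9  0.9] turn z 0.0
door n 30 c [615.2 220.5] size [15.1 12.5] ang 1.5 z 0.1064
door n 118 c [479.7 223.1] size [ 9.6 72. ] ang 89.2 z 0.106
```

jog_arm([
  [[0,-1,0],[0,0,0],0],
  [[0,-1,0],[0,0,0],0],
  [[0,-1,0],[0,0,0],0],
  [[0,-1,0],[0,0,0],0],
  [[0,0,0],[0,0,0],0],
])

```text
time_s: 18.05
tcp_pos: [0.5538, 0.1964, 0.0609]
tcp_rot: [3.135, -0.056, -0.005]
contact_force: [2.7, -21.4, 5.2]
finger_gap: 0.0003
finger_force: 10.5
```

jog_arm([
  [[0,-1,0],[0,0,0],0],
  [[0,-1,0],[0,0,0],0],
  [[0,-1,0],[0,0,0],0],
  [[0,0,0],[0,0,0],0],
])

```text
time_s: 18.45
tcp_pos: [0.5537, 0.1965, 0.0609]
tcp_rot: [3.132, -0.057, -0.007]
contact_force: [5.3, -32.6, 8.3]
finger_gap: 0.0009
finger_force: 16.6
```

```bash
python3 go.py 553 200 60 88; python3 - <<'E'
from fit import *
p,d,W=grab("top");
rect(W,None,.101,.112,(.43,.65,.14,.228),"door")
E
```

```text
t 18.45 tcp [553.7 196.5  60.9] yaw -92.1 tilt [-0.005 -0.009 -1.   ] q [ 0.68  0.38 -0.38  0.01 -0.82  0.85] gap 0.0008726359021024401 F [  5.3 -32.6   8.3] 16.628979239612818
shift tool [-0.8 -3.5  0.9] turn z -0.002
door n 34 c [615.  220.7] size [14.7 13.4] ang 0.4 z 0.1063
door n 125 c [479.8 223.4] size [ 9.5 71.8] ang 88.8 z 0.1058
```

jog_arm([
  [[0,8,0],[0,0,0],0],
  [[0,12,0],[0,0,0],0],
  [[0,20,0],[0,0,0],0],
  [[0,20,-10],[0,0,0],0],
  [[0,20,-30],[0,0,0],0],
  [[0,20,-40],[0,0,0],0],
  [[0,20,-40],[0,0,0],0],
  [[0,20,-20],[0,0,0],0],
  [[0,0,0],[0,0,0],0],
  [[0,0,0],[0,0,0],0],
])

```text
time_s: 19.5
tcp_pos: [0.5499, 0.0629, 0.202]
tcp_rot: [-3.14, 0.057, -0.003]
contact_force: [-0.4, 0.4, -0.2]
finger_gap: 0.0006
finger_force: 0.0
```

```bash
python3 go.py; python3 - <<'E'
from fit import *
p,d,W=grab("top","top4.png");cv2.imwrite("pics/top4c.png",cv2.resize(p[150:320,80:380,::-1],None,fx=2.6,fy=2.6))
# front edge (min y) of the shut door's top per x column, and the dryer's back edge (max y)
k=(W[...,2]>.1)&(W[...,2]<.112)
for lo,hi,f,nm in((.16,.26,np.min,"door front"),(.33,.42,np.max,"dryer back")):
    P=[]
    for x in np.arange(.455,.61,.005):
        m=k&(abs(W[...,0]-x)<.0025)&(W[...,1]>lo)&(W[...,1]<hi)
        if m.sum()>0: P.append((x*1000,f(W[...,1][m])*1000))
    l=cv2.fitLine(np.float32(P),cv2.DIST_HUBER,0,.01,.01).ravel();print(nm,len(P),np.degrees(np.arctan(l[1]/l[0])),l[2:])
rect(W,None,.095,.112,(.49,.57,.25,.31),"planter")
E
```

```text
t 19.5 tcp [549.9  62.9 202. ] yaw -92.07 tilt [ 0.002  0.001 -1.   ] q [ 0.47  0.18 -0.3  -0.   -1.1   1.07] gap 0.0006444353048374974 F [-0.4  0.4 -0.2] 0.0
door front 4 -6.338033 [462.5     219.41885]
dryer back 3 0.25405252 [600.     374.6027]
```

View pics/top4c.png

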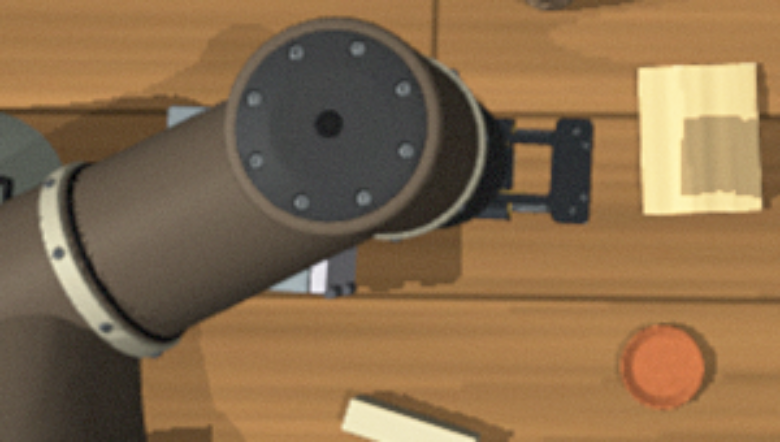

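The arm hides the dryer in this top view, so I'll move it aside and measure again.

jog_arm([
  [[0,30,-10],[0,0,0],0],
  [[0,45,0],[0,0,0],0],
  [[0,45,0],[0,0,0],0],
  [[0,45,0],[0,0,0],0],
  [[0,45,0],[0,0,0],0],
  [[0,30,0],[0,0,0],0],
  [[0,0,0],[0,0,0],0],
])

```text
time_s: 20.25
tcp_pos: [0.5406, -0.1787, 0.2093]
tcp_rot: [3.141, -0.059, -0.005]
contact_force: [-0.7, -0.3, -0.7]
finger_gap: 0.0007
finger_force: 0.0
```

```bash
python3 - <<'E'
from fit import *
p,d,W=grab("top","top5.png");cv2.imwrite("pics/top5c.png",cv2.resize(p[150:320,80:380,::-1],None,fx=2.6,fy=2.6))
k=(W[...,2]>.1)&(W[...,2]<.112)
for lo,hi,f,nm in((.16,.26,np.min,"door front"),(.33,.42,np.max,"dryer back")):
    P=[]
    for x in np.arange(.455,.61,.005):
        m=k&(abs(W[...,0]-x)<.0025)&(W[...,1]>lo)&(W[...,1]<hi)
        if m.sum()>0: P.append((x*1000,f(W[...,1][m])*1000))
    l=cv2.fitLine(np.float32(P),cv2.DIST_HUBER,0,.01,.01).ravel();print(nm,len(P),np.degrees(np.arctan(l[1]/l[0])),l[2:])
rect(W,None,.095,.112,(.49,.57,.25,.31),"planter")
E
```

```text
door front 23 11.148932 [543.41345 247.27867]
dryer back 31 -2.018732 [530.01056 377.79156]
planter n 40 c [567.1 281.7] size [ 2.7 53.2] ang 0.4 z 0.1052
planter n 445 c [527.4 281.7] size [45.1 58.1] ang 89.3 z 0.102
```

View pics/top5c.png

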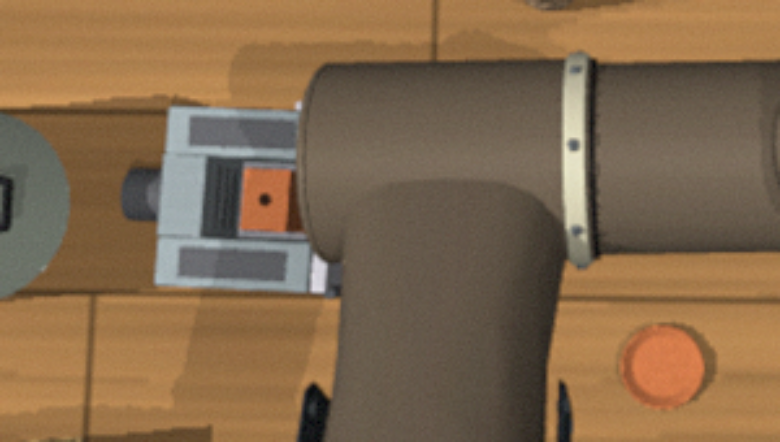

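The planter stands at (268,200) inside the dryer, but the elbow still covers the door front.

jog_arm([
  [[0,30,0],[0,0,0],0],
  [[0,45,0],[0,0,0],0],
  [[0,45,0],[0,0,0],0],
  [[0,45,0],[0,0,0],0],
  [[0,45,0],[0,0,0],0],
  [[0,30,0],[0,0,0],0],
  [[0,0,0],[0,0,0],0],
])

```text
time_s: 21.0
tcp_pos: [0.5329, -0.418, 0.209]
tcp_rot: [-3.14, 0.058, 0.004]
contact_force: [0.6, 0.4, -0.5]
finger_gap: 0.0009
finger_force: 0.0
```

```bash
python3 - <<'E'
from fit import *
for n in("top","scene"):
  p,d,W=grab(n,n+"6.png")
  k=(W[...,2]>.098)&(W[...,2]<.112)
  for lo,hi,f,nm in((.16,.245,np.min,"door front"),(.33,.42,np.max,"dryer back")):
    P=[]
    for x in np.arange(.455,.61,.005):
        m=k&(abs(W[...,0]-x)<.0025)&(W[...,1]>lo)&(W[...,1]<hi)
        if m.sum()>0: P.append((x*1000,f(W[...,1][m])*1000))
    if len(P)<3: print(n,nm,"none");continue
    l=cv2.fitLine(np.float32(P),cv2.DIST_HUBER,0,.01,.01).ravel();print(n,nm,len(P),np.degrees(np.arctan(l[1]/l[0])),l[2:])
E
```

```text
top door front 31 -2.0860515 [502.      218.37271]
top dryer back 31 -1.6131147 [531.5     377.51257]
scene door front 31 -2.1660757 [543.5     217.51329]
scene dryer back 31 -2.034721 [515.      378.61853]
```

```bash
python3 -c "
from station import arm
print(arm.job_done())"
```

```text
the job is handed in; nothing more can be done
None
```

The job is handed in, and no verdict came back: the planter stands foot up and centred in the dryer, broad side to the doorway, and the door measures shut on its catch. The round pots and cup tower were never touched, and it took about 21 s of the 67 s.

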